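# Push the slide box down the sensor lane of the reader

## Task

Using the fingers only as a pusher, slide the white slide box lengthwise along the dark deck into the lane between the two low rails, and push it on until it is fully home against the black rubber stop in front of the reader. The rails are sensors: neither the box nor the robot may touch either of them on the way. Keep the box flat on the deck, never lifting or tipping it, and leave everything else standing where it is.

Things in the scene. Friction and masses are not known exactly. Their poses are not given: they have to be found in the camera images.
- slide_box: the white closed slide box (grey seam, blank paper label on top), 104 long (its x) x 92 wide (its y) x 42 mm high, about 0.3 kg, loose on the deck before the lane, a little to one side and crooked. Origin: centre of its underside; z up. At the start its +x points roughly down the lane, within about 20 degrees
- loader: the fixed loader: dark deck plate 620 x 230 x 8 mm on the table. Its +x is the lane's direction, towards the reader (roughly to the robot's left), +y roughly towards the robot, z up. Origin: on the lane's centre line, at table height. Plate: x -280 to 340, y -115 to 115 mm; open deck before the lane: x -280 to -30. White reader housing at x 215 to 335, 170 wide, top 108 mm above the table
- rail_near: the low aluminium sensor rail on the robot's side of the lane. Frame as the loader's: the rail is at x -30 to 200, y 55 to 63 mm, 14 mm high above the deck (top 22 mm above the table). The lane between the rails is 110 mm wide: a straight box has 9 mm free on each side
- rail_far: the equal rail on the far side of the lane, same frame as the loader, at loader x = -30 to +200 mm, y = -63 to -55 mm, 14 mm high above the deck
- lane_mouth (a point): middle of the lane's open end at the height of the deck's top; axes as the loader's
- lane_end (a point): foot of the stop: middle of the front face of the black rubber stop (110 mm wide, 30 mm high above the deck), at the height of the deck's top; axes as the loader's. With the box home its leading face touches this face and its origin is 52 mm before this point
- oil_bottle: bystander: small amber bottle, 28 mm across, 55 mm high, on the deck outside the near rail; origin under its centre
- lens_can: bystander: small brass canister, 28 mm across, 38 mm high, on the deck outside the far rail; origin under its centre
- stain_jar: bystander: open glass jar, 60 mm across, 75 mm high, on the table beyond the deck; origin under its centre
- petri_dish: bystander: flat clear dish, 92 mm across, 16 mm high, on the table to the left of the deck; origin under its centre
- forceps: bystander: steel forceps lying on the table to the right of the deck, 130 mm long along its x; origin under its middle
- stain_bottle: bystander: clear plastic bottle, 48 mm across, 100 mm high, on the table beyond the deck; origin under its centre
Not all that is in view belongs to the job. Leave any pink look-alike of the slide_box alone.

How it is judged (in metres and radians):
On the way:
1. the whole length of the box is between the rails (y of slide_box in the frame of loader between -0.01 and 0.01 m and angle between the x axis of slide_box and the x axis of loader, either way round below 0.2 rad and x of slide_box in the frame of loader above 0.024 m).
At the end, for the whole second after the job is handed in: the box stands still, flat on the deck between the rails, its leading face within 4 mm of the stop; every bystander within 15 mm of where it was (y of slide_box in the frame of loader between -0.01 and 0.01 m and angle between the x axis of slide_box and the x axis of loader, either way round below 0.2 rad and x of slide_box in the frame of loader above 0.144 m and z of slide_box in the frame of loader below 0.012 m and linear speed of slide_box below 0.02 m/s and distance of each of oil_bottle, lens_can, stain_jar, petri_dish, forceps, stain_bottle from where it was at the start of the episode below 0.015 m); the robot touches nothing.
It fails at once if a rail is touched by the box or the robot (contact force between any of rail_near, rail_far and anything else above 0.3 N).
It fails at once if the box is lifted (8 mm off the deck) or tipped (0.15 rad) (z of slide_box in the frame of loader above 0.016 m or angle between slide_box's own z axis and vertical above 0.15 rad).
It fails at once if a bystander is moved 15 mm or more (distance of any of oil_bottle, lens_can, stain_jar, petri_dish, forceps, stain_bottle from where it was at the start of the episode above 0.015 m).
It also fails if it takes over 72 s, if anything falls off the work surface, if the arm or the gripper's body presses on something with over 40 N, if the wrist force passes 120 N, or if a joint passes its speed limit or range.

## Robot

A 7-joint arm with a two-finger parallel gripper is mounted at the origin on the work surface. World frame = base frame: x ahead of the robot, y to its left, z up, the work surface at z = 0. Lengths are in mm, angles in rad, forces in N, time in s.
With the tool pointing down it reaches from about 400 to 850 mm from the base axis. Payload 10.4 kg.
Tool frame: the origin (TCP) lies on the centre line of the jaws, within the pads' length; the fingertips stand 22 mm ahead of it and the grasp point (between the pads) lies 3 mm ahead of it; z points along the fingers, x is the direction in which the jaws open and shut, and the axes are right-handed (so a half turn about z gives the same grasp; the last joint's range is limited). The gripper opens to 87 mm and grips with 3 to 60 N. Pads are 19 mm wide; open, the fingers measure 117 mm over their backs; the gripper's body (75 mm by 190 mm) begins 51 mm behind the grasp point.
Start: joints at [-1.166, 0.332, -0.065, 1.46, 0.022, 1.35, -0.088], TCP at [259.284, 568.702, 244.576] pointing down, gripper open.
Joint ranges: [-2.6, 2.6], [-0.5, 2.12], [-1.47, 1.34], [0.16, 2.42], [-1.27, 4.41], [0.06, 2.06], [-2.6, 2.6]. Speed limits (rad/s): [2.22, 2.22, 2.79, 2.79, 3.14, 3.14, 3.14].

## Interface

Orientations are given as a unit quaternion [w, x, y, z].
In Python, from cell import ctrl, grab_frame, order gives the robot as it stands.
- The arm moves only by the tool step_arm, never from a script. Its argument "series" is a list of rows, each a list of 2 entries, a list of its own where there are three numbers: the shift along the tool's x, y, z in cm, then the turn, a rotation vector about the tool's x, y, z in degrees. In form: [[[x, y, z], [rx, ry, rz]], ...]. A call has 1 to 8 rows; each row shifts and turns the commanded pose from where the row before left it, along the tool's axes as they then stand; what a row does not reach is not made up. A row lasts 1/10 s, in which the tool goes at most 50 mm and 8.59 degrees, less where a joint would pass 70% of its speed; a pose out of reach is approached as far as the arm can. A call is refused whole if a number of a shift passes 5 or a number of a turn 8.59, either way. A call with a gripper value outside its range is refused whole. "fingers" is the closure, from -1 (fully open) to 1 (shut), set as the call begins (left out, the last holds). The fingers move at their own pace and stop on an object; "squeeze" is the grip in N (left out, the last holds). Time passes only in rows, so rows that do not move let the fingers close. It gives the time, the measured TCP pose, the force and the opening at its end, in the units of the state.
- ctrl.state(): the state, without advancing time (a new reading comes with each control period).
- grab_frame(name): name is "scene" or "top" or "wrist"; returns a dict with "img" (384x512x3 uint8, red, green, blue), "K" (3x3 intrinsics, pixels), "view" (4x4, takes a point from world to camera coordinates); the wrist camera has in their place "hand_eye" (4x4, takes a point from camera to tool coordinates, whose origin is the TCP and whose axes are the tool frame's). Camera axes: x right, y up, looking along -z (the intrinsics and any distortion apply to the point x, -y, -z); pixel columns grow to the right and rows downward; lengths in mm; the calibration is good to about 2 mm. The wrist camera is an equidistant fisheye: a pixel r from the principal point sees the ray r / f radians off the axis. A picture is of the moment at which its call begins: read the wrist's pose just before it. There is no depth.
- order.job_done(): hands the job in, once; it reports no verdict.
The state is a dict: "clock": time; "q": joint angles; "qvel": joint speeds; "joint_torque": joint torques, N m; "eef_pos": TCP position; "orientation": TCP orientation; "ft_force": force on the tool from outside, world axes, zero at the start; "moment": the same for the moment, N m; "width": opening from 0.0 (shut) to 1.0 (fully open).
Only numpy, scipy, OpenCV 4.12 (cv2) and the standard library are available. Lean on these libraries where they do the work, as an engineer would, in place of code of your own. Each camera call takes 0.05 s, during which the arm holds its last target. There are 200 camera calls.

## Working session

There is one attempt and no reset: what is moved stays moved. The work goes in short steps, Python scripts to look and compute and a tool call to move; the robot and the scene stay as the last step left them, time stands still between calls to the robot, and variables do not carry over. Pictures are saved under pics/ and viewed, about 8 in all and at most 12, crops included, and the job is handed in when it is done.

Besides the shell and the picture viewer there is one more tool, called after "Call:" by a JSON object that holds its "method" and its "body", one argument or row to a line. step_arm: Moves the arm, as the interface text tells. Its arguments: {"type":"object","properties":{"series":{"type":"array","items":{"type":"array"}},"fingers":{"type":"number"},"squeeze":{"type":"number"}},"required":["series"]}

```bash
mkdir -p pics; ls; python3 - <<'E'
from cell import ctrl, grab_frame
import cv2,numpy as np
print(ctrl.state())
for n in ("scene","top"):
    f=grab_frame(n); cv2.imwrite(f"pics/{n}0.png",f["img"][:,:,::-1]); np.savez(f"{n}0.npz",**f); print(n,f["K"],f["view"],f.keys())
E
python3 -c "
import cv2,numpy as np
a=cv2.imread('pics/top0.png');cv2.imwrite('pics/top0b.png',cv2.resize(a,(800,600)))"
```

```text
pics
{'clock': 0.0, 'q': array([-1.16565367,  0.33289688, -0.06472393,  1.46096482,  0.02160005,
        1.34991181, -0.0884972 ]), 'qvel': array([-1.65303329e-04, -1.07421817e-03,  1.64687625e-03,  2.30781551e-03,
       -5.55725530e-04, -9.42039164e-05,  1.61235218e-04]), 'joint_torque': array([-1.38637770e-04, -6.23275423e+01,  2.45949940e-02, -3.89888656e+01,
       -6.14739326e-02,  4.00610233e-02,  1.56606311e-04]), 'eef_pos': array([259.09896581, 568.35523514, 243.72714941]), 'orientation': array([ 4.27437225e-04,  8.41063144e-01,  5.40936444e-01, -6.07212398e-04]), 'ft_force': array([ 0.19523259,  0.83690905, -0.15270816]), 'moment': array([-0.02786065, -0.02161123,  0.02191242]), 'width': 0.9982442792639467}
scene [[480.14028126   0.         247.29328082]
 [  0.         480.14028126 192.82197029]
 [  0.           0.           1.        ]] [[-1.94224945e-01  9.80916327e-01 -8.93477208e-03  1.20006688e+02]
 [-6.79829091e-01 -1.28031200e-01  7.22108315e-01  3.36745408e+02]
 [ 7.07183906e-01  1.46325566e-01  6.91722308e-01 -1.78864679e+03]
 [ 0.00000000e+00  0.00000000e+00  0.00000000e+00  1.00000000e+00]] dict_keys(['img', 'K', 'view'])
top [[440.58417442   0.         253.79141433]
 [  0.         440.58417442 189.19402916]
 [  0.           0.           1.        ]] [[ 7.41378093e-03 -9.99929327e-01  9.29387508e-03 -3.52709067e+00]
 [ 9.84498943e-01  8.92743495e-03  1.75163161e-01 -5.47531610e+02]
 [-1.75233752e-01  7.85118889e-03  9.84495552e-01 -1.49732594e+03]
 [ 0.00000000e+00  0.00000000e+00  0.00000000e+00  1.00000000e+00]] dict_keys(['img', 'K', 'view'])
```

View pics/top0b.png

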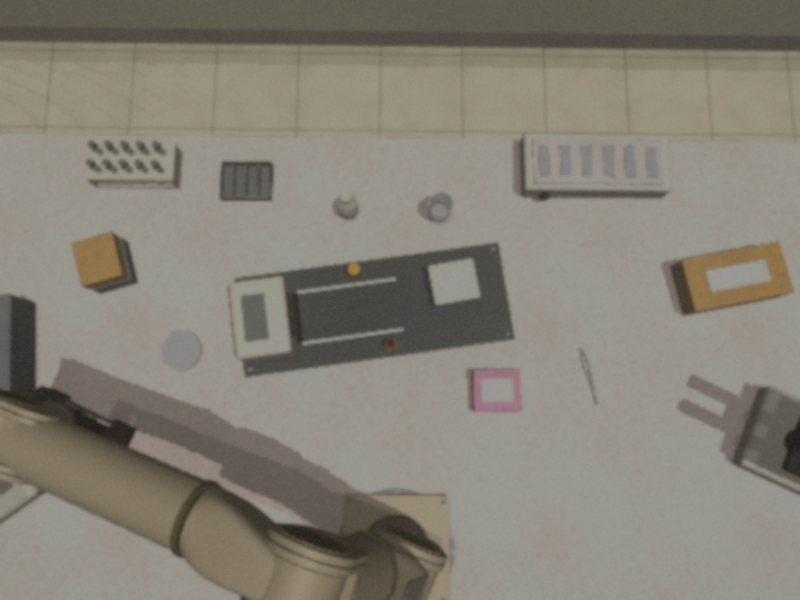

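View pics/scene0.png

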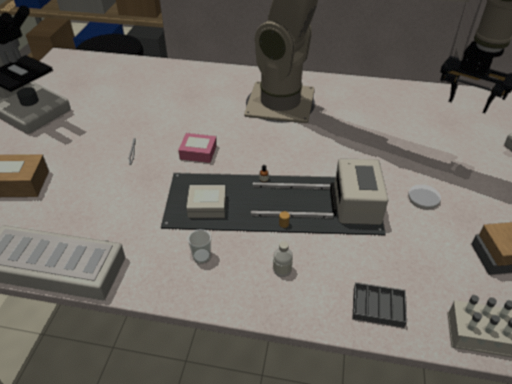

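The top picture (800 px scale) shows the deck with corners at about (497,243), (513,338) and (246,376). The rails run (297,292)-(396,279) and (303,343)-(403,329), and the box top is near (454,281). The lane points left in the image. Next I'll measure these.

```bash
cat > h.py <<'E'
import numpy as np, cv2
def ray(f,uv,z):
    "pixels -> world points on the plane at height z"
    uv=np.atleast_2d(uv).astype(float); V=f["view"]; K=f["K"]
    d=np.c_[(uv[:,0]-K[0,2])/K[0,0],-(uv[:,1]-K[1,2])/K[1,1],-np.ones(len(uv))]@V[:3,:3]
    c=-V[:3,:3].T@V[:3,3]
    return (c+d*((z-c[2])/d[:,2])[:,None])[:,:2]
E
python3 - <<'E'
from h import *
f=dict(np.load("top0.npz")); im=f["img"]
hsv=cv2.cvtColor(im,cv2.COLOR_RGB2HSV)
print(im[180,290],im[200,250],im[200,225],im[187,220],im[180,335],im[230,250])
R=np.s_[145:250,140:340]
def comps(m,amin,z):
    c,_=cv2.findContours(m,cv2.RETR_EXTERNAL,cv2.CHAIN_APPROX_NONE)
    for k in c:
        if cv2.contourArea(k)<amin: continue
        r=cv2.minAreaRect(k); b=cv2.boxPoints(r)
        w=ray(f,b,z); print(cv2.contourArea(k),b.round(1).tolist(),w.round(1).tolist(),"ctr",w.mean(0).round(1),"sides",np.linalg.norm(w[1]-w[0]).round(1),np.linalg.norm(w[2]-w[1]).round(1),
         "angs",np.degrees(np.arctan2(*(w[1]-w[0])[::-1])).round(2),np.degrees(np.arctan2(*(w[2]-w[1])[::-1])).round(2))
g=im.max(2); 
dark=np.zeros_like(g); dark[R]=(g[R]<100)*255
dark=cv2.morphologyEx(dark,cv2.MORPH_OPEN,np.ones((3,3)))
print("deck");comps(dark,2000,8)
br=np.zeros_like(g); br[R]=(g[R]>110)*255
br[:, :188]=0
m=br.copy(); m[:,:268]=0; m[:,325:]=0; m[:150]=0; m[200:]=0
m[:,:][g<140]=0
print("box");comps(m,300,50)
m=br.copy(); m[:,262:]=0; m[:172]=0;m[222:]=0
print("rails");comps(m,20,22)
E
```

```text
[151 150 148] [68 69 68] [72 73 69] [74 72 70] [153 152 144] [150 148 137]
deck
8714.0 [[148.10000610351562, 178.39999389648438], [319.3999938964844, 154.5], [328.0, 216.39999389648438], [156.8000030517578, 240.39999389648438]] [[590.7, 382.4], [685.8, -238.3], [458.4, -265.0], [368.5, 341.0]] ctr [525.9  55. ] sides 627.9 229.0 angs -81.29 -173.31
box
615.0 [[274.5, 170.3000030517578], [301.3999938964844, 164.89999389648438], [306.20001220703125, 188.8000030517578], [279.20001220703125, 194.1999969482422]] [[615.7, -71.5], [636.1, -167.0], [550.4, -182.7], [530.4, -88.2]] ctr [ 583.2 -127.3] sides 97.6 87.1 angs -77.92 -169.58
417.0 [[268.0, 150.0], [324.0, 150.0], [324.0, 182.0], [268.0, 182.0]] [[689.5, -48.6], [691.5, -248.3], [575.2, -245.9], [573.4, -48.8]] ctr [ 632.4 -147.9] sides 199.8 116.3 angs -89.43 178.82
rails
106.0 [[193.6999969482422, 217.89999389648438], [256.79998779296875, 208.89999389648438], [257.20001220703125, 211.5], [194.10000610351562, 220.60000610351562]] [[447.6, 211.7], [481.5, -10.5], [472.1, -12.0], [438.2, 210.1]] ctr [459.8  99.8] sides 224.9 9.6 angs -81.32 -171.57
103.0 [[189.6999969482422, 185.1999969482422], [251.8000030517578, 176.6999969482422], [252.1999969482422, 179.39999389648438], [190.10000610351562, 187.89999389648438]] [[564.7, 229.5], [597.9, 8.2], [587.9, 6.8], [554.8, 227.8]] ctr [576.3 118.1] sides 223.8 10.1 angs -81.49 -171.87
```

Call:
{"method": "step_arm", "body": {
  "series": [
    [[0,0,0],[0,0,-8.3]],
    [[0,0,0],[0,0,-8.3]],
    [[0,0,0],[0,0,-8.3]],
    [[0,0,0],[0,0,-8.2]],
    [[-3.6,1.4,0],[0,0,0]],
    [[-3.6,1.4,0],[0,0,0]],
    [[-3.6,1.4,0],[0,0,0]],
    [[-3.6,1.4,0],[0,0,0]]
  ],
  "fingers": 0.0
}}

```text
clock: 0.9
eef_pos: [336.6, 433.1, 244.2]
orientation: [0.0, 0.652, 0.758, -0.0]
ft_force: [0.5, 0.2, 0.6]
width: 0.51
```

Call:
{"method": "step_arm", "body": {
  "series": [
    [[-3.6,1.4,0],[0,0,0]],
    [[-3.6,1.4,0],[0,0,0]],
    [[-3.6,1.4,0],[0,0,0]],
    [[-3.6,1.4,0],[0,0,0]],
    [[-3.6,1.4,0],[0,0,0]],
    [[-3.6,1.4,0],[0,0,0]],
    [[-3.6,1.4,0],[0,0,0]],
    [[-3.6,1.4,0],[0,0,0]]
  ]
}}

```text
clock: 1.7
eef_pos: [490.3, 165.1, 244.4]
orientation: [-0.0, 0.652, 0.758, -0.0]
ft_force: [0.1, -0.5, -0.2]
width: 0.503
```

Call:
{"method": "step_arm", "body": {
  "series": [
    [[-3.8,1.5,0],[0,0,0]],
    [[-3.8,1.5,0],[0,0,0]],
    [[-3.8,1.5,0],[0,0,0]],
    [[-3.8,1.5,0],[0,0,0]],
    [[-3.8,1.5,0],[0,0,0]],
    [[-3.8,1.5,0],[0,0,0]],
    [[-3.8,1.5,0],[0,0,0]],
    [[-3.8,1.4,0],[0,0,0]]
  ]
}}

```text
clock: 2.5
eef_pos: [653.5, -117.4, 244.0]
orientation: [-0.0, 0.652, 0.758, -0.0]
ft_force: [-0.3, 0.6, 0.6]
width: 0.496
```

Call:
{"method": "step_arm", "body": {
  "series": [
    [[0,0,0],[0,0,0]],
    [[0,0,0],[0,0,0]],
    [[0,0,0],[0,0,0]]
  ]
}}

```text
clock: 2.8
eef_pos: [652.8, -114.8, 244.2]
orientation: [-0.001, 0.652, 0.759, 0.0]
ft_force: [-0.7, -0.1, 0.0]
width: 0.499
```

```bash
python3 - <<'E'
from cell import ctrl, grab_frame
import cv2,numpy as np
s=ctrl.state(); print(s["eef_pos"],s["orientation"],s["q"])
f=grab_frame("wrist"); cv2.imwrite("pics/w1.png",f["img"][:,:,::-1]); np.savez("w1.npz",**f,p=s["eef_pos"],q=s["orientation"]); print(f["K"],f["hand_eye"])
E
```

```text
[ 652.8142013  -114.83788217  244.20826023] [-5.27036181e-04  6.51640753e-01  7.58527536e-01  1.67897674e-04] [-0.17507331  0.42996223  0.39173745  1.36888058 -0.16379669  1.37516545
  1.93846381]
[[297.31863964   0.         255.52144616]
 [  0.         297.31863964 190.91342325]
 [  0.           0.           1.        ]] [[ 9.99999311e-01  9.42414268e-04 -6.99527587e-04  7.42404080e-01]
 [ 7.33228954e-04 -9.67037856e-01 -2.54631593e-01 -7.01908648e+01]
 [-9.16438104e-04  2.54630905e-01 -9.67037881e-01 -1.40363067e+02]
 [ 0.00000000e+00  0.00000000e+00  0.00000000e+00  1.00000000e+00]]
```

View pics/w1.png

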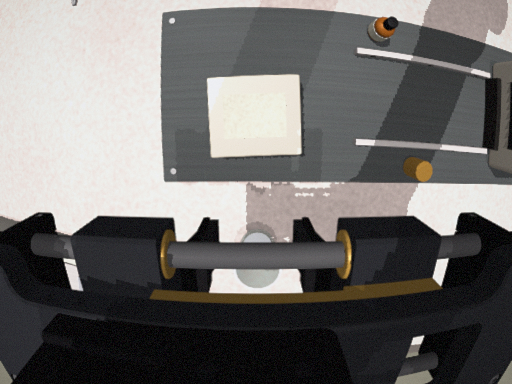

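The wrist view shows the box top at (208-301, 75-158). The rail ends are at (357,50) and (357,142), and the jar is at (258,260), under the gripper. I'll measure by fisheye rays.

```bash
cat >> h.py <<'E'
from scipy.spatial.transform import Rotation as Rn
O=np.array([530.8,24.9]); TH=np.radians(98.6)
def toL(w):
    ex=np.array([np.cos(TH),np.sin(TH)]); ey=np.array([-ex[1],ex[0]])
    d=np.atleast_2d(w)-O; return np.c_[d@ex,d@ey]
def wray(f,uv,z):
    uv=np.atleast_2d(uv).astype(float); K=f["K"]; H=f["hand_eye"]
    d=(uv-[K[0,2],K[1,2]])/K[0,0]; r=np.hypot(*d.T); k=np.where(r>1e-9,np.sin(r)/np.maximum(r,1e-9),1)
    c=np.c_[d[:,0]*k,-d[:,1]*k,-np.cos(r)]
    R=Rn.from_quat(np.roll(f["q"],-1)).as_matrix()
    v=c@H[:3,:3].T@R.T; o=R@H[:3,3]+f["p"]
    return (o+v*((z-o[2])/v[:,2])[:,None])[:,:2]
def quad(im,sel,thr):
    "4 corner pixels of the bright blob containing sel, by straight lines fitted to its sides"
    m=((im.min(2)>thr)*255).astype(np.uint8); m=cv2.morphologyEx(m,cv2.MORPH_OPEN,np.ones((3,3)))
    n,l=cv2.connectedComponents(m); c,_=cv2.findContours(((l==l[sel[1],sel[0]])*255).astype(np.uint8),0,cv2.CHAIN_APPROX_NONE)
    return max(c,key=cv2.contourArea)[:,0,:]
def boxpose(f,sel,thr,z=50,cast=wray):
    w=cast(f,quad(f["img"],sel,thr),z); r=cv2.minAreaRect(w.astype(np.float32))
    b=cv2.boxPoints(r); L=toL(b); e=L[1]-L[0]; e2=L[2]-L[1]
    return L.mean(0).round(1),np.linalg.norm(e).round(1),np.linalg.norm(e2).round(1),((np.degrees(np.arctan2(e[1],e[0]))+45)%90-45).round(2)
E
python3 - <<'E'
from h import *
f=dict(np.load("w1.npz")); im=f["img"]
print("px box",im[115,255],"deck",im[150,180],"side",im[100,205])
for t in (140,170,190): print(boxpose(f,(230,90),t))
print("rail ends near/far top",toL(wray(f,[[357,51],[357,142],[489,74],[487,151]],22)))
print("deck corners",toL(wray(f,[[163,13],[163,181]],8)))
print("jar",toL(wray(f,[[258,240]],75)),toL(wray(f,[[258,280]],0)))
t=dict(np.load("top0.npz"))
print("jar top",toL(ray(t,[[281,128]],75)), "stain",toL(ray(t,[[222,127]],100)),"oil",toL(ray(t,[[250,220]],63)),"can",toL(ray(t,[[227,172]],46)))
E
```

```text
px box [239 237 223] deck [91 92 91] side [ 97 103 102]
(array([-156.7,  -30.3]), np.float64(103.7), np.float64(91.4), np.float64(2.1))
(array([-157.,  -30.]), np.float64(102.8), np.float64(90.4), np.float64(2.25))
(array([-156.8,  -30. ]), np.float64(102.4), np.float64(90.0), np.float64(2.15))
rail ends near/far top [[-28.25408683  56.09416631]
 [-26.47506656 -60.78474239]
 [199.30395863  58.62807817]
 [202.33010292 -61.19852989]]
deck corners [[-276.23329909  111.97393167]
 [-279.21653254 -114.85272357]]
jar [[-152.41604914 -168.67008905]] [[-151.31989027 -268.96610801]]
jar top [[-151.75291451 -212.35372733]] stain [[  53.77494196 -236.69994663]] oil [[ 2.50229709 94.03465488]] can [[ 58.78675159 -87.83261675]]
```

Call:
{"method": "step_arm", "body": {
  "series": [
    [[0,0,3],[0,0,0]],
    [[0,0,3],[0,0,0]],
    [[0,0,3],[0,0,0]],
    [[0,0,3],[0,0,0]],
    [[0,0,3],[0,0,0]],
    [[0,0,2],[0,0,0]],
    [[0,0,1],[0,0,0]],
    [[0,0,0],[0,0,0]]
  ]
}}

```text
clock: 3.65
eef_pos: [652.3, -115.0, 63.6]
orientation: [-0.001, 0.652, 0.759, -0.0]
ft_force: [-0.1, 0.1, -0.5]
width: 0.501
```

Call:
{"method": "step_arm", "body": {
  "series": [
    [[0,0,1],[0,0,0]],
    [[0,0,0.6],[0,0,0]],
    [[0,-0.5,0],[0,0,0]],
    [[0,-0.3,0],[0,0,0]],
    [[0,-0.3,0],[0,0,0]],
    [[0,-0.3,0],[0,0,0]],
    [[0,0,0],[0,0,0]],
    [[0,0,0],[0,0,0]]
  ]
}}

```text
clock: 4.45
eef_pos: [639.1, -118.2, 48.7]
orientation: [-0.0, 0.652, 0.758, 0.0]
ft_force: [0.8, -0.3, -0.3]
width: 0.499
```

Call:
{"method": "step_arm", "body": {
  "series": [
    [[0,-0.3,0],[0,0,0]],
    [[0,-0.3,0],[0,0,0]],
    [[0,-0.3,0],[0,0,0]],
    [[0,-0.3,0],[0,0,0]],
    [[0,-0.3,0],[0,0,0]],
    [[0,-0.3,0],[0,0,0]],
    [[0,-0.3,0],[0,0,0]],
    [[0,-0.2,0],[0,0,0]]
  ]
}}

```text
clock: 5.25
eef_pos: [616.2, -121.8, 48.6]
orientation: [0.0, 0.652, 0.758, 0.0]
ft_force: [2.2, 0.2, 0.4]
width: 0.501
```

```bash
cat > look.py <<'E'
from cell import ctrl, grab_frame
from h import *
import sys
n=sys.argv[1]; s=ctrl.state(); f=grab_frame("wrist"); f.update(p=s["eef_pos"],q=s["orientation"])
cv2.imwrite(f"pics/{n}.png",f["img"][:,:,::-1]); np.savez(n+".npz",**f)
print("tcp L",toL(s["eef_pos"][:2]).round(1),s["ft_force"].round(1))
E
python3 look.py w2
```

```text
tcp L [[-157.8  -62.5]] [2.2 0.2 0.4]
```

View pics/w2.png

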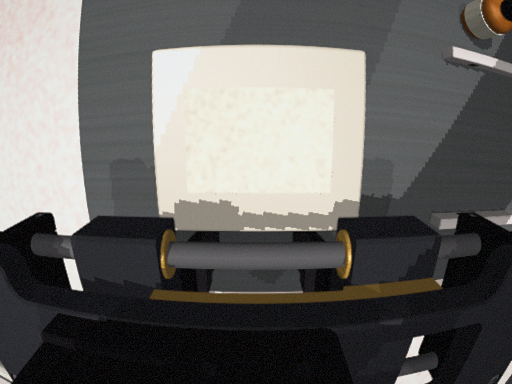

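The box spans columns 153-365 and its near edge is at row 46. The near rail end is at (446,50).

```bash
python3 - <<'E'
from h import *
f=dict(np.load("w2.npz")); g=f["img"].min(2).astype(int)
cols=np.arange(170,350,10); rows=[np.where((g[:120,c]>150))[0].min() for c in cols]
L=toL(wray(f,np.c_[cols,rows],50)); p=np.polyfit(*L.T,1); print(rows,"near edge y",L[:,1].mean().round(1),"deg",np.degrees(p[0]).round(2))
R=np.arange(60,190,10)
for side in (0,1):
    cc=[(np.where(g[r,:400]>150)[0]) for r in R]; cc=[ (c[c>110].min() if side==0 else c[c<400].max()) for c in cc]
    print(cc, toL(wray(f,np.c_[cc,R],50))[:,0].round(1))
print("near rail inner end",toL(wray(f,[[447,62]],8)),toL(wray(f,[[446,50]],22)))
E
```

```text
[np.int64(49), np.int64(48), np.int64(47), np.int64(46), np.int64(46), np.int64(46), np.int64(45), np.int64(45), np.int64(45), np.int64(45), np.int64(45), np.int64(45), np.int64(46), np.int64(46), np.int64(46), np.int64(47), np.int64(48), np.int64(49)] near edge y 40.7 deg -0.08
[np.int64(152), np.int64(152), np.int64(152), np.int64(152), np.int64(152), np.int64(152), np.int64(152), np.int64(153), np.int64(153), np.int64(154), np.int64(154), np.int64(155), np.int64(156)] [-206.5 -206.4 -206.4 -206.4 -206.5 -206.6 -206.8 -206.4 -206.7 -206.4
 -206.7 -206.6 -206.4]
[np.int64(364), np.int64(364), np.int64(364), np.int64(365), np.int64(364), np.int64(364), np.int64(364), np.int64(363), np.int64(363), np.int64(362), np.int64(362), np.int64(361), np.int64(360)] [-104.7 -104.7 -104.7 -104.2 -104.6 -104.5 -104.4 -104.7 -104.5 -104.7
 -104.4 -104.6 -104.7]
near rail inner end [[-23.50828944  52.63486412]] [[-34.32291839  57.24320291]]
```

Call:
{"method": "step_arm", "body": {
  "series": [
    [[0,-0.25,0],[0,0,0]],
    [[0,-0.2,0],[0,0,0]],
    [[0,0,0],[0,0,0]],
    [[0,0,0],[0,0,0]],
    [[0,0.5,0],[0,0,0]],
    [[0,1,0],[0,0,0]],
    [[0,0.5,-2],[0,0,0]],
    [[0,0,-2.5],[0,0,0]]
  ]
}}

```text
clock: 6.1
eef_pos: [632.0, -118.6, 92.7]
orientation: [-0.001, 0.652, 0.758, -0.001]
ft_force: [-0.1, -0.1, -0.5]
width: 0.502
```

Call:
{"method": "step_arm", "body": {
  "series": [
    [[0,0,-2.5],[0,0,0]],
    [[0,0,-2.5],[0,0,0]],
    [[-2,-2,-0.5],[0,0,0]],
    [[-2,-2,0],[0,0,0]],
    [[-2,-2,0],[0,0,0]],
    [[-1.6,-1.7,0],[0,0,8]],
    [[0,0,0],[0,0,8.2]],
    [[0,0,0],[0,0,8.2]]
  ]
}}

```text
clock: 6.9
eef_pos: [567.0, -206.9, 148.6]
orientation: [-0.0, 0.8, 0.6, -0.0]
ft_force: [0.0, 0.4, 0.5]
width: 0.5
```

Call:
{"method": "step_arm", "body": {
  "series": [
    [[0,0,0],[0,0,8.2]],
    [[0,0,0],[0,0,8.2]],
    [[0,0,0],[0,0,8.2]],
    [[0,0,0],[0,0,8.2]],
    [[0,0,0],[0,0,8.2]],
    [[0,0,0],[0,0,8.2]],
    [[0,0,0],[0,0,8.2]],
    [[0,0,0],[0,0,8.2]]
  ]
}}

```text
clock: 7.7
eef_pos: [567.5, -205.9, 148.5]
orientation: [0.0, 0.997, 0.072, -0.0]
ft_force: [0.6, -0.2, -0.4]
width: 0.501
```

Call:
{"method": "step_arm", "body": {
  "series": [
    [[0,0,0],[0,0,0]],
    [[0,0,0],[0,0,0]],
    [[0,0,0],[0,0,0]]
  ]
}}

```text
clock: 8.0
eef_pos: [567.2, -206.0, 148.5]
orientation: [0.0, 0.997, 0.077, -0.0]
ft_force: [-0.3, 0.7, 0.3]
width: 0.499
```

```bash
python3 look.py w3
```

```text
tcp L [[-233.7   -1.4]] [-0.3  0.7  0.3]
```

View pics/w3.png

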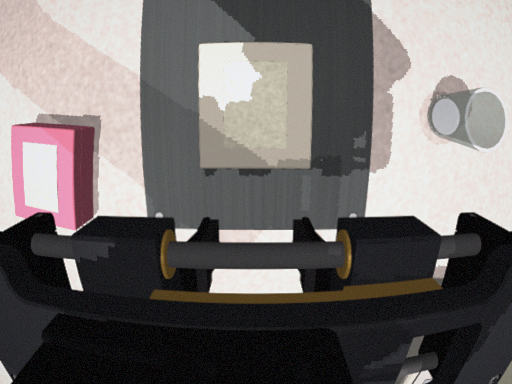

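The box is at columns 198-312 and rows 43-168. It is square with the tool and centred between the deck edges (columns 143 and 372).

```bash
python3 - <<'E'
from h import *
f=dict(np.load("w3.npz")); im=f["img"].astype(int); g=im.min(2)
for t in (120,): print(boxpose(f,(256,70),t), boxpose(f,(300,100),t))
r=np.arange(60,160,10)
S=im.sum(2)
def edge(row,a,b): 
    d=np.abs(np.diff(cv2.GaussianBlur(S[row-2:row+3].mean(0).astype(np.float32)[None],(5,1),0)[0][a:b])); return a+d.argmax()+.5
for z,a,b in ((8,125,160),(50,188,208),(50,302,322),(8,355,388)):
    e=[edge(k,a,b) for k in r]; L=toL(wray(f,np.c_[e,r],z)); print(np.median(L[:,1]).round(1),np.degrees(np.polyfit(*L.T,1)[0]).round(2),L[:,1].round(0))
E
```

```text
(array([-154.7,    0.2]), np.float64(102.7), np.float64(90.9), np.float64(0.33)) (array([-154.7,    0.2]), np.float64(102.7), np.float64(90.9), np.float64(0.33))
113.2 0.01 [113. 113. 113. 113. 113. 114. 113. 113. 114. 113.]
45.4 -0.23 [45. 45. 45. 45. 45. 45. 46. 46. 46. 45.]
-45.1 0.26 [-45. -45. -45. -45. -45. -45. -45. -46. -45. -45.]
-115.2 -0.12 [-116. -115. -116. -115. -115. -115. -116. -115. -116. -115.]
```

Call:
{"method": "step_arm", "body": {
  "series": [
    [[0,0,2.5],[0,0,0.2]],
    [[0,0,2.5],[0,0,0]],
    [[0,0,2],[0,0,0]],
    [[0,0,1.5],[0,0,0]],
    [[0,0,1],[0,0,0]],
    [[0,0,0.5],[0,0,0]],
    [[0,-0.6,0],[0,0,0]],
    [[0,-0.4,0],[0,0,0]]
  ]
}}

```text
clock: 8.85
eef_pos: [565.9, -195.7, 49.2]
orientation: [-0.0, 0.997, 0.073, 0.0]
ft_force: [-0.8, -0.2, 0.5]
width: 0.502
```

Call:
{"method": "step_arm", "body": {
  "series": [
    [[0,-0.3,0],[0,0,0]],
    [[0,-0.3,0],[0,0,0]],
    [[0,-0.3,0],[0,0,0]],
    [[0,-0.4,0],[0,0,0]],
    [[0,-0.5,0],[0,0,0]],
    [[0,-0.5,0],[0,0,0]],
    [[0,-0.5,0],[0,0,0]],
    [[0,-0.5,0],[0,0,0]]
  ]
}}

```text
clock: 9.65
eef_pos: [560.6, -163.0, 48.5]
orientation: [-0.0, 0.997, 0.073, -0.0]
ft_force: [0.7, -3.5, 1.0]
width: 0.497
```

Call:
{"method": "step_arm", "body": {
  "series": [
    [[0,-0.5,0],[0,0,0]],
    [[0,-0.5,0],[0,0,0]],
    [[0,-0.5,0],[0,0,0]],
    [[0,-0.5,0],[0,0,0]],
    [[0,-0.4,0],[0,0,0]],
    [[0,-0.3,0],[0,0,0]],
    [[0,-0.2,0],[0,0,0]],
    [[0,0,0],[0,0,0]]
  ]
}}

```text
clock: 10.45
eef_pos: [556.3, -134.2, 48.4]
orientation: [-0.0, 0.997, 0.073, -0.0]
ft_force: [0.0, -0.5, 0.4]
width: 0.498
```

```bash
python3 look.py w4
```

```text
tcp L [[-161.1   -1.4]] [ 0.  -0.5  0.4]
```

View pics/w4.png

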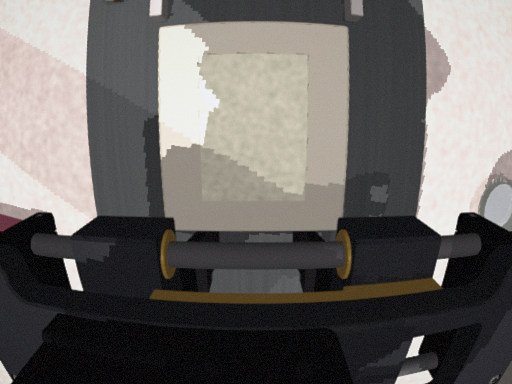

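The box is just before the rails. The rail ends show at columns 150-162 and 346-362, rows 0-20, and the box top spans columns 160-348.

```bash
python3 - <<'E'
from h import *
f=dict(np.load("w4.npz")); S=f["img"].astype(int).sum(2)
def edge(row,a,b):
    d=np.abs(np.diff(cv2.GaussianBlur(S[max(row-1,0):row+2].mean(0).astype(np.float32)[None],(3,1),0)[0][a:b])); return a+d.argmax()+.5
def run(z,a,b,r,n):
    e=[edge(k,a,b) for k in r]; L=toL(wray(f,np.c_[e,r],z)); print(n,np.median(L[:,1]).round(1),np.degrees(np.polyfit(*L.T,1)[0]).round(2),L[:,1].round(1))
run(50,152,168,np.arange(40,130,10),"box near"); run(50,338,356,np.arange(40,190,10),"box far")
run(22,140,156,np.arange(2,13,2),"rail near outer"); run(22,157,167,np.arange(2,13,2),"rail near inner")
run(22,340,353,np.arange(2,13,2),"rail far inner"); run(22,356,368,np.arange(2,13,2),"rail far outer")
run(8,80,100,np.arange(40,130,10),"deck near"); run(8,415,435,np.arange(100,160,10),"deck far")
cv2.imwrite("pics/c4.png",cv2.resize(f["img"][0:60,120:400,::-1],None,fx=2.8,fy=2.8,interpolation=cv2.INTER_NEAREST))
E
```

```text
box near 45.8 -0.3 [45.5 45.9 45.8 45.8 45.8 45.8 45.9 46.  45.7]
box far -45.0 -0.17 [-45.3 -45.2 -45.1 -45.  -45.  -45.  -45.  -45.1 -45.2 -44.8 -45.  -45.2
 -45.  -44.7 -45. ]
rail near outer 61.3 3.04 [61.5 61.4 61.3 61.3 61.2 61.1]
rail near inner 53.7 2.62 [53.9 53.8 53.7 53.7 53.6 53.6]
rail far inner -56.4 -3.1 [-56.6 -56.5 -56.5 -56.4 -56.3 -56.3]
rail far outer -64.0 -3.53 [-64.3 -64.2 -64.1 -64.  -63.9 -63.8]
deck near 113.1 -0.08 [113.1 112.7 112.5 113.2 113.1 113.2 112.5 112.8 113.1]
deck far -115.6 -0.18 [-115.9 -115.2 -115.5 -115.9 -115.6 -115.4]
```

View pics/c4.png

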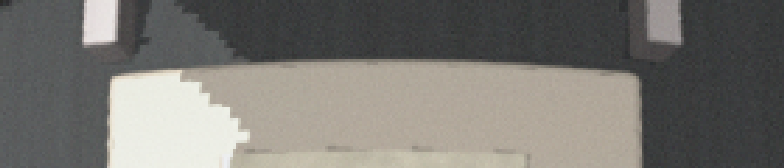

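Call:
{"method": "step_arm", "body": {
  "series": [
    [[0.02,-0.3,0],[0,0,0]],
    [[0.02,-0.4,0],[0,0,0]],
    [[0.02,-0.5,0],[0,0,0]],
    [[0.02,-0.5,0],[0,0,0]],
    [[0.02,-0.5,0],[0,0,0]],
    [[0.02,-0.5,0],[0,0,0]],
    [[0.02,-0.5,0],[0,0,0]],
    [[0.02,-0.3,0],[0,0,0]]
  ]
}}

```text
clock: 11.3
eef_pos: [552.9, -99.3, 48.5]
orientation: [-0.0, 0.997, 0.073, 0.0]
ft_force: [0.8, -1.8, 0.3]
width: 0.503
```

```bash
python3 look.py w5; cat > chk.py <<'E'
import sys
from h import *
f=dict(np.load(sys.argv[1]+".npz")); S=f["img"].astype(int).sum(2)
def edge(row,a,b):
    d=np.abs(np.diff(cv2.GaussianBlur(S[max(row-1,0):row+2].mean(0).astype(np.float32)[None],(3,1),0)[0][a:b])); return a+d.argmax()+.5
def run(z,a,b,r,n):
    e=[edge(k,a,b) for k in r]; L=toL(wray(f,np.c_[e,r],z)); print(n,np.median(L[:,1]).round(1),np.degrees(np.polyfit(*L.T,1)[0]).round(2),L[:,1].round(1))
run(50,152,170,np.arange(40,190,10),"box near"); run(50,338,356,np.arange(40,190,10),"box far")
run(22,125,155,np.arange(8,50,6),"rail near outer"); run(22,356,385,np.arange(8,50,6),"rail far outer")
E
python3 chk.py w5
```

```text
tcp L [[-126.1   -3.3]] [ 0.8 -1.8  0.3]
box near 43.8 0.05 [44.7 44.5 43.5 43.4 43.4 43.5 43.6 43.7 43.8 44.  43.7 44.  43.8 44.1
 44. ]
box far -46.9 0.13 [-46.7 -46.6 -46.5 -46.9 -46.9 -46.9 -46.9 -47.  -47.1 -46.8 -46.9 -46.6
 -46.9 -46.7 -47. ]
rail near outer 61.3 -0.39 [61.3 61.1 61.6 61.4 61.3 61.1 61.7]
rail far outer -64.2 0.05 [-64.  -64.4 -64.2 -64.  -63.9 -64.4 -64.2]
```

View pics/w5.png

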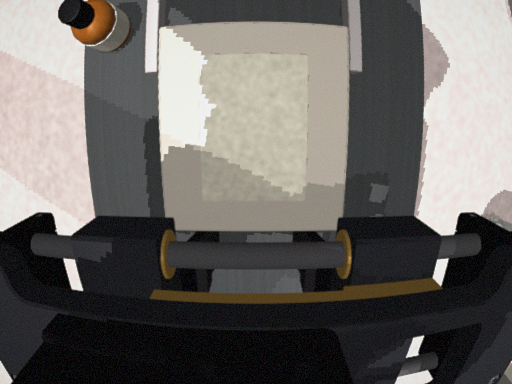

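The box is centred between the rails: box -1.5, rail centre -1.45 in this frame. Next is a straight push.

Call:
{"method": "step_arm", "body": {
  "series": [
    [[0,-0.4,0],[0,0,0]],
    [[0,-0.5,0],[0,0,0]],
    [[0,-0.5,0],[0,0,0]],
    [[0,-0.5,0],[0,0,0]],
    [[0,-0.5,0],[0,0,0]],
    [[0,-0.5,0],[0,0,0]],
    [[0,-0.5,0],[0,0,0]],
    [[0,-0.5,0],[0,0,0]]
  ]
}}

```text
clock: 12.15
eef_pos: [547.2, -61.0, 48.6]
orientation: [0.0, 0.997, 0.073, 0.0]
ft_force: [0.6, -2.4, 1.0]
width: 0.499
```

Call:
{"method": "step_arm", "body": {
  "series": [
    [[0,-0.5,0],[0,0,0]],
    [[0,-0.5,0],[0,0,0]],
    [[0,-0.5,0],[0,0,0]],
    [[0,-0.5,0],[0,0,0]],
    [[0,-0.5,0],[0,0,0]],
    [[0,-0.5,0],[0,0,0]],
    [[0,-0.5,0],[0,0,0]],
    [[0,-0.5,0],[0,0,0]]
  ]
}}

```text
clock: 12.95
eef_pos: [541.3, -21.3, 48.5]
orientation: [-0.0, 0.997, 0.073, -0.0]
ft_force: [-0.4, -2.4, 1.3]
width: 0.498
```

```bash
python3 look.py w6; python3 chk.py w6
```

```text
tcp L [[-47.3  -3.4]] [-0.4 -2.4  1.3]
box near 43.4 0.46 [44.5 44.4 43.3 43.2 43.2 43.3 44.4 44.5 44.7 43.3 43.6 43.8 43.1 43.4
 43.3]
box far -46.6 0.43 [-46.9 -46.8 -46.6 -46.6 -46.5 -46.  -46.6 -46.7 -46.8 -46.4 -48.1 -46.8
 -46.5 -47.8 -46.6]
rail near outer 61.2 0.27 [61.1 61.6 61.4 61.2 61.1 60.9 61.5]
rail far outer -64.2 0.03 [-64.2 -64.  -64.4 -64.2 -64.  -63.9 -64.4]
```

Call:
{"method": "step_arm", "body": {
  "series": [
    [[0,-0.5,0],[0,0,0]],
    [[0,-0.5,0],[0,0,0]],
    [[0,-0.5,0],[0,0,0]],
    [[0,-0.5,0],[0,0,0]],
    [[0,-0.5,0],[0,0,0]],
    [[0,-0.5,0],[0,0,0]],
    [[0,-0.5,0],[0,0,0]],
    [[0,-0.5,0],[0,0,0]]
  ]
}}

```text
clock: 13.8
eef_pos: [535.4, 18.3, 48.4]
orientation: [-0.0, 0.997, 0.073, -0.0]
ft_force: [-0.5, -1.6, -0.3]
width: 0.498
```

Call:
{"method": "step_arm", "body": {
  "series": [
    [[0,-0.5,0],[0,0,0]],
    [[0,-0.5,0],[0,0,0]],
    [[0,-0.5,0],[0,0,0]],
    [[0,-0.5,0],[0,0,0]],
    [[0,-0.5,0],[0,0,0]],
    [[0,-0.5,0],[0,0,0]],
    [[0,-0.5,0],[0,0,0]],
    [[0,-0.5,0],[0,0,0]]
  ]
}}

```text
clock: 14.6
eef_pos: [529.7, 57.8, 48.5]
orientation: [-0.0, 0.997, 0.073, 0.0]
ft_force: [0.2, -0.8, -0.4]
width: 0.495
```

Call:
{"method": "step_arm", "body": {
  "series": [
    [[0,-0.5,0],[0,0,0]],
    [[0,-0.5,0],[0,0,0]],
    [[0,-0.5,0],[0,0,0]],
    [[0,-0.5,0],[0,0,0]],
    [[0,-0.5,0],[0,0,0]],
    [[0,-0.4,0],[0,0,0]],
    [[0,-0.4,0],[0,0,0]],
    [[0,-0.3,0],[0,0,0]]
  ]
}}

```text
clock: 15.4
eef_pos: [524.4, 93.4, 48.5]
orientation: [-0.0, 0.997, 0.073, 0.0]
ft_force: [-0.0, -1.4, -1.3]
width: 0.501
```

```bash
python3 look.py w7; python3 chk.py w7
```

```text
tcp L [[68.6 -3.9]] [-0.  -1.4 -1.3]
box near 43.4 0.08 [44.  42.9 44.3 42.8 42.8 44.4 43.9 44.1 44.2 42.9 43.1 43.4 43.1 43.
 44.4]
box far -48.1 -0.18 [-48.4 -47.2 -48.1 -47.1 -48.6 -47.  -47.1 -48.2 -48.3 -46.9 -48.6 -48.3
 -47.  -46.8 -48.1]
rail near outer 61.0 5.84 [56.8 71.  60.9 60.7 61.2 61.1 61. ]
rail far outer -64.2 -5.23 [-67.9 -63.8 -64.2 -64.1 -64.5 -64.4 -64.2]
```

View pics/w7.png

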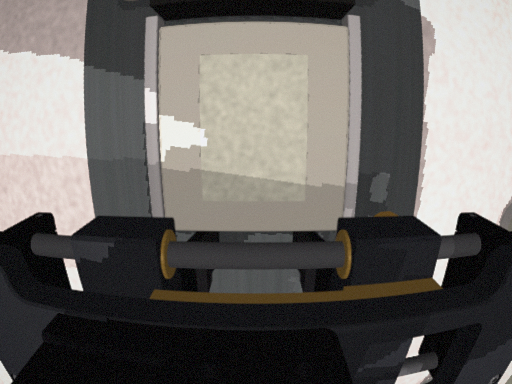

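Box still centred; the stop at the top of the picture (rows 0-18) is about 16 mm ahead. Now slowly, watching the force.

Call:
{"method": "step_arm", "body": {
  "series": [
    [[0,-0.2,0],[0,0,0]],
    [[0,-0.2,0],[0,0,0]],
    [[0,-0.2,0],[0,0,0]],
    [[0,-0.2,0],[0,0,0]],
    [[0,-0.2,0],[0,0,0]],
    [[0,-0.15,0],[0,0,0]],
    [[0,-0.1,0],[0,0,0]]
  ]
}}

```text
clock: 16.15
eef_pos: [522.7, 105.5, 48.6]
orientation: [-0.0, 0.997, 0.073, 0.0]
ft_force: [0.0, -1.7, 0.1]
width: 0.503
```

Call:
{"method": "step_arm", "body": {
  "series": [
    [[0,-0.1,0],[0,0,0]],
    [[0,-0.1,0],[0,0,0]],
    [[0,-0.1,0],[0,0,0]]
  ]
}}

```text
clock: 16.45
eef_pos: [522.2, 108.3, 48.6]
orientation: [-0.0, 0.997, 0.073, 0.0]
ft_force: [-0.2, -1.6, 0.7]
width: 0.498
```

Call:
{"method": "step_arm", "body": {
  "series": [
    [[0,-0.1,0],[0,0,0]],
    [[0,-0.1,0],[0,0,0]]
  ]
}}

```text
clock: 16.65
eef_pos: [522.1, 109.7, 48.6]
orientation: [0.0, 0.997, 0.073, 0.0]
ft_force: [1.4, -6.5, 0.2]
width: 0.5
```

Force is rising, so the stop is reached. A small press, then check.

Call:
{"method": "step_arm", "body": {
  "series": [
    [[0,-0.1,0],[0,0,0]],
    [[0,0,0],[0,0,0]]
  ]
}}

```text
clock: 16.85
eef_pos: [522.1, 109.8, 48.6]
orientation: [0.001, 0.997, 0.073, 0.0]
ft_force: [1.7, -6.3, 0.6]
width: 0.502
```

```bash
python3 look.py w8; python3 chk.py w8
```

```text
tcp L [[85.2 -4.1]] [ 1.7 -6.3  0.6]
box near 44.0 0.53 [42.6 44.1 44.  44.  44.  44.1 44.2 44.3 42.9 43.1 42.8 43.1 42.9 42.7
 44.2]
box far -48.3 0.24 [-47.6 -48.5 -48.4 -48.3 -48.3 -48.3 -48.3 -48.4 -48.5 -48.1 -48.3 -48.5
 -48.3 -48.5 -48.3]
rail near outer 59.2 16.31 [68.1 59.4 59.2 59.1 58.9 55.1 61.3]
rail far outer -64.5 -26.86 [-76.7 -75.1 -62.6 -62.4 -62.2 -69.1 -64.5]
```

View pics/w8.png

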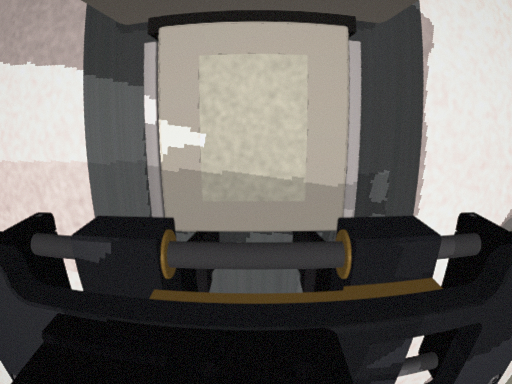

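The box's leading edge lies on the stop (row 22), and the TCP stalled at 85 mm, as predicted for home. Now backing off and rising.

Call:
{"method": "step_arm", "body": {
  "series": [
    [[0,0.1,0],[0,0,0]],
    [[0,0.1,0],[0,0,0]],
    [[0,0.3,0],[0,0,0]],
    [[0,0.6,0],[0,0,0]],
    [[0,1,0],[0,0,0]],
    [[0,1,-1],[0,0,0]],
    [[0,0,-3],[0,0,0]],
    [[0,0,-3],[0,0,0]]
  ]
}}

```text
clock: 17.7
eef_pos: [526.1, 78.9, 119.7]
orientation: [0.0, 0.997, 0.072, -0.0]
ft_force: [0.0, 0.5, -0.3]
width: 0.5
```

Call:
{"method": "step_arm", "body": {
  "series": [
    [[0,0,-3],[0,0,0]],
    [[0,0,-3],[0,0,0]],
    [[0,0,-2],[0,0,0]],
    [[0,0,0],[0,0,0]],
    [[0,0,0],[0,0,0]],
    [[0,0,0],[0,0,0]]
  ]
}}

```text
clock: 18.3
eef_pos: [525.8, 80.1, 197.8]
orientation: [0.0, 0.997, 0.073, -0.001]
ft_force: [-0.1, 0.3, -0.3]
width: 0.502
```

```bash
python3 look.py w9; python3 - <<'E'
from h import *
f=dict(np.load("w9.npz"))
for t in (110,130): print(boxpose(f,(256,110),t))
E
```

```text
tcp L [[55.3 -3.3]] [-0.1  0.3 -0.3]
(array([149.2,  -2.3]), np.float64(102.7), np.float64(91.2), np.float64(-0.19))
(array([149.2,  -2.6]), np.float64(102.4), np.float64(90.5), np.float64(-0.3))
```

View pics/w9.png

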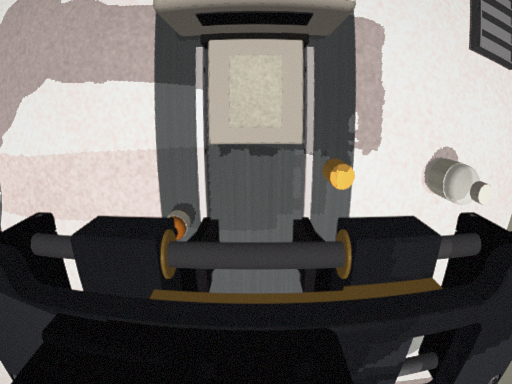

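The box stayed against the stop (columns 207-303, leading edge at row 40). Its centre is at x about 149 and y about -2.4, where the lane centre reads about -1.5. The oil bottle, canister and stain bottle are all standing.

```bash
python3 -c "
from cell import order; print(order.job_done())"
```

```text
the job is handed in; nothing more can be done
None
```

The white slide box is home against the rubber stop, and I handed the job in at about 18 s of the 72 s. No verdict came back.

**What I did:** With the fingers half open as a two-point pusher, I pushed the box sideways about 29 mm, which also squared it. I then pushed it lengthwise into the lane and on to the stop. The fingertips stayed about 26 mm above the table, above the 22 mm rail tops.

**Last checks:**
- **Position:** the box's centre measured x ≈ 149 mm, against 148 mm for home. It is within about 1 mm of the lane's centre and turned less than 0.5°.
- **Stop contact:** the force rose from about 2 N to 6.5 N, and the arm stalled where I expected.
- **Rails:** the box kept several millimetres of clearance from each rail whenever I measured. I have no direct reading of the rail sensors.
- **Bystanders:** the oil bottle, lens canister and stain bottle were standing in the last picture. The jar, dish and forceps were out of that view, and I did not measure any bystander's position again at the end.
- **Arm:** it is clear of everything, at about zero force.

**Disagreements:** the camera views differed by 1–2 mm on the lane's centre line. My last automatic rail-edge readings at the stop were unreliable because the stop and box edges confused them. For the final position I relied on the earlier rail readings and the last picture.

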